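# Put the glass-domed ornament away in its display case

### The arm

A 6-joint arm with a two-finger parallel gripper is mounted at the origin on the work surface. World frame = base frame: x ahead of the robot, y to its left, z up, the work surface at z = 0. Lengths are in m, angles in rad, forces in N, time in s.
With the tool pointing down it reaches from about 0.2 to 0.875 m from the base axis. Payload 3.4 kg.
Tool frame: the origin (TCP) lies on the centre line of the jaws, within the pads' length; the fingertips stand 19 mm ahead of it and the grasp point (between the pads) is the TCP (tips_ahead is the distance from the TCP to the fingertips, in m); z points along the fingers, y is the line along which they close (so a half turn about z gives the same grasp; the last joint's range is limited). The gripper opens to 94 mm and grips with 3 to 60 N. Pads are 16 mm wide; open, the fingers measure 119 mm over their backs; the gripper's body (75 mm by 177 mm) begins 78 mm behind the grasp point.
Start: joints at [1.209, 0.276, 1.505, -0, 1.361, -0.121], TCP at [0.137, 0.558, 0.224] pointing down, gripper open.
Joint ranges: [-2.89, 2.89], [-0.75, 2.08], [0.22, 2.7], [-1.18, 4.32], [0.11, 2.71], [-2.7, 2.7]. Speed limits (rad/s): [2.57, 2.57, 3.14, 3.14, 3.14, 3.14].

### API

Orientations are given as a unit quaternion [x, y, z, w].
In Python, from workcell import get_state, grab_frame, hand_in, cut_out, tips_ahead gives the robot as it stands.
- The arm moves only by the tool send_rows, never from a script. Its argument "deltas" is a list of rows, each an object of numbers: "tx", "ty", "tz": the shift along the world's x, y, z in m; "ax", "ay", "az": the turn, a rotation vector about the world's x, y, z in degrees. A call has 1 to 8 rows; each row is the pose to reach, as a shift and turn from the pose commanded when the call began; what a row does not reach only later rows make up. A row lasts 1/12 s, in which the tool goes at most 41.7 mm and 7.16 degrees, less where a joint would pass 70% of its speed; a pose out of reach is approached as far as the arm can. A call with a gripper value outside its range is refused whole. "fingers" is the opening, from -1 (shut) to 1 (fully open), set as the call begins (left out, the last holds). The fingers move at their own pace and stop on an object; "grip_force" is the grip in N (left out, the last holds). Time passes only in rows, so rows that repeat a pose let the fingers close. It gives the time, the measured TCP pose, the force, the opening and the grip force at its end, in the units of the state.
- get_state(): the state, without advancing time (a new reading comes with each control period).
- grab_frame(name): name is "scene" or "top" or "wrist"; returns a dict with "frame" (400x640x3 uint8, blue, green, red), "fovy" (degrees; the focal length in pixels is half the picture's height over the tangent of half this angle, whatever the lens; pixels are square), "cx", "cy" (the principal point, pixels), "dist_coeffs" ([k1, k2, p1, p2, k3] as OpenCV has them; the pictures are not rectified), "origin" and "attitude" of the camera in the world. Camera axes: x right, y up, looking along -z (the intrinsics and any distortion apply to the point x, -y, -z); pixel columns grow to the right and rows downward; lengths in m; the calibration is good to about 2 mm. A picture is of the moment at which its call begins. There is no depth.
- hand_in(): hands the job in; it is judged then, once.
Trained networks look in a picture, given as the dict that the camera call returned (one of the last four; its "shot" number tells which), for a name from the list of things; names that differ only in an ending like _2 or _b are one class to them, and where a whole thing is asked for, a point or a joint stands for the part that bears it (a point fixed in the world has none). Each returns a list of dicts, best first, with "p" (0 to 1); they miss things now and then, are a little off and sometimes report something else, mostly with a low value. They report only what shows in the picture. A call takes as long as a camera call. They do not tell look-alikes from the thing itself.
- cut_out(picture, query): "region" (400x640 bool, what is visible of it) and "uv" ([column, row] in pixels, amid what is visible of it).
The state is a dict: "clock": time; "qpos": joint angles; "qvel": joint speeds; "joint_torque": joint torques, N m; "tcp_pos": TCP position; "tcp_rot": TCP orientation; "wrist_force": force on the tool from outside, world axes, zero at the start; "wrist_torque": the same for the moment, N m; "grip_width": finger opening in m; "grasp_force": force on a finger pad.
Only numpy, scipy, OpenCV 4.12 (cv2) and the standard library are available. Lean on these libraries where they do the work, as an engineer would, in place of code of your own. Each camera call takes 0.05 s, during which the arm holds its last target. There are 200 camera calls.

### The job

Swing the little display case's door wide open, slide the glass-domed ornament across the desk until it stands wholly inside the case, then shut the door on it. The glass is delicate: move the ornament only by its wooden foot, never touching the dome, keep it upright on the desk, and never push on it or squeeze it with more than 10 newtons. Leave the other things on the desk where they are.

Things in the scene. Friction and masses are not known exactly. Their poses are not given: they have to be found in the camera images.
- ornament: pale round wooden foot 100 mm in diameter, 22 mm high (too wide to grasp), with a clear dome fixed on it that holds a small brass boat; 60 mm high in all, 0.25 to 0.45 kg, upright. Origin: centre of the foot's underside, z up. It starts on the open desk to the right (-y) of the case and slides on the bare desk with about 1 to 5 N
- glass_dome: the clear dome fixed on the middle of the ornament's foot: 72 mm in diameter, 38 mm high, so the foot's rim stands out 14 mm all round. Origin: centre of the dome's underside, 22 mm above the ornament's. Must not be touched
- display_case: fixed white case, clear roof, front facing about world -y. 150 mm deep (x), 150 wide (y), 76 high. Walls 8 mm, roof 5 mm: inside 134 mm wide, 71 high, from x = -75 mm (open front; the roof begins there too) to +67 mm (back). No floor or sill, the desk runs through (a grey felt is only look). Origin: centre of its underside; +x points inwards, out of the front is -x
- case_door (a joint): angle of the case's door, rad: 0 shut, grows as it swings outwards, to 1.9. Wooden panel 150 mm wide, 73 high (2 mm off the desk), 12 thick, 0.25 kg, in front of the opening (x = -75.5 to -87.5 mm of the case when shut). Light friction (0.03 N m), no spring or latch: it stays where it is left
- case_door_hinge (a point): on the door's upright hinge axis, at the panel's outer face: x = -87.5, y = -75 mm of the case (the side away from the robot), 38 mm above the desk. Seen from above the door opens anticlockwise. Its frame turns with the door: +y runs from the hinge to the free edge, -x points out of the outer face
- case_door_handle (a point): middle of the door's handle, 38 mm above the desk: upright round steel bar 11 mm thick, from 11 to 66 mm above the desk, 35 mm off the panel's outer face on two 8 mm stems; 120 mm from the hinge along the panel, 30 mm from its free edge. Its frame turns with the door, axes as the hinge's
- mug: white mug, 76 mm wide, 85 mm high; origin: centre of its underside. Bystander: leave alone
- pen_cup: black pen cup, 72 mm wide, 90 mm high, pens to 140 mm; origin: centre of its underside. Bystander: leave alone
- camera: black camera, 110 mm wide, 84 mm high; origin: centre of its underside. Bystander: leave alone
- stapler: red stapler, 140 mm long, 42 mm high; origin: centre of its underside. Bystander: leave alone
- books: stack of three books, 150 x 210 mm, 65 mm high; origin: centre of its underside. Bystander: leave alone
- clip_jar: amber jar with a steel cap, 60 mm wide, 75 mm high; origin: centre of its underside. Bystander: leave alone
- tape_roll: yellow roll of tape lying flat, 84 mm wide, 24 mm high; origin: centre of its underside. Bystander: leave alone
Things that resemble listed ones, but are neither listed nor needed, are in the scene too. Leave any red or turquoise look-alike of the ornament alone.

How it is judged:
On the way, in this order (a step that is already met when the one before it is completed fails the run):
1. the door has been swung wide open (over 1.2 rad) (value of joint case_door above 1.2 rad), for 0.1 s.
2. the ornament has been slid wholly inside the case (x of ornament in the frame of display_case between -0.027 and 0.03 m and y of ornament in the frame of display_case between -0.025 and 0.025 m and height (world z) of ornament below 0.01 m), for 0.1 s.
At the end, for the whole second after the job is handed in: The ornament stands upright (within 0.05 rad) and still on the desk wholly inside the case: its centre at x = -27 to +30 mm and within 25 mm of the middle in y, in the case's frame. The door is shut (under 0.07 rad) and the fingers are off the ornament (all of step 2 and angle between ornament's own z axis and vertical below 0.05 rad and linear speed of ornament below 0.01 m/s and value of joint case_door below 0.07 rad and contact force between ornament and the fingers below 0.1 N); the robot touches nothing.
It fails at once if the robot presses on the ornament with more than 10 N (contact force between ornament and the fingers above 10 N or contact force between ornament and the arm above 10 N).
It fails at once if the ornament is pressed against the case or its door with more than 10 N (contact force between ornament and display_case above 10 N).
It fails at once if the robot touches the glass dome (over 0.5 N) (contact force between glass_dome and the fingers above 0.5 N or contact force between glass_dome and the arm above 0.5 N).
It fails at once if the ornament is tipped by more than 0.2 rad or lifted more than 15 mm off the desk (angle between ornament's own z axis and vertical above 0.2 rad or height (world z) of ornament above 0.015 m).
It fails at once if another thing on the desk is moved by more than 25 mm (distance of any of mug, pen_cup, camera, stapler, books, clip_jar, tape_roll from where it was at the start of the episode above 0.025 m).
It also fails if it takes over 72 s, if anything falls off the work surface, if the arm or the gripper's body presses on something with over 40 N, if the wrist force passes 120 N, or if a joint passes its speed limit or range.

## Working session

There is one attempt and no reset: what is moved stays moved. The work goes in short steps, Python scripts to look and compute and a tool call to move; the robot and the scene stay as the last step left them, time stands still between calls to the robot, and variables do not carry over. Pictures are saved under pics/ and viewed, at most 10 in all, crops included, and the job is handed in when it is done.

Besides the shell and the picture viewer there is one more tool, called after "Call:" as a command line: name --argument value ..., lists and objects as JSON in quotes. send_rows: Moves the arm, as the interface text tells. Its arguments: {"type":"object","properties":{"deltas":{"type":"array","items":{"type":"object","properties":{"tx":{"type":"number"},"ty":{"type":"number"},"tz":{"type":"number"},"ax":{"type":"number"},"ay":{"type":"number"},"az":{"type":"number"}}}},"fingers":{"type":"number"},"grip_force":{"type":"number"}},"required":["deltas"]}

```bash
mkdir -p pics; ls; cat > h.py <<'E'
import numpy as np, cv2
from scipy.spatial.transform import Rotation as R
from workcell import get_state, grab_frame, hand_in, cut_out, tips_ahead
def K(f):
    fl=f["frame"].shape[0]/2/np.tan(np.radians(f["fovy"])/2)
    return np.array([[fl,0,f["cx"]],[0,fl,f["cy"]],[0,0,1.]])
def Rm(f):
    a=np.array(f["attitude"],float)
    return R.from_quat(a).as_matrix() if a.size==4 else a.reshape(3,3)
def ray(f,uv,z):
    """world points at height z for pixels uv (N,2)"""
    uv=np.array(uv,float).reshape(-1,1,2)
    n=cv2.undistortPoints(uv,K(f),np.array(f["dist_coeffs"],float)).reshape(-1,2)
    d=np.c_[n[:,0],-n[:,1],-np.ones(len(n))]@Rm(f).T
    o=np.array(f["origin"],float)
    return o+d*((z-o[2])/d[:,2])[:,None]
def proj(f,P):
    p=(np.atleast_2d(P)-np.array(f["origin"]))@Rm(f)
    q=p*[1,-1,-1]
    return cv2.projectPoints(q.reshape(-1,1,3),np.zeros(3),np.zeros(3),K(f),np.array(f["dist_coeffs"],float))[0].reshape(-1,2)
E
python3 - <<'E'
from h import *
s=get_state();print({k:np.round(v,3) for k,v in s.items()})
for n in("top","scene"):
    f=grab_frame(n);cv2.imwrite(f"pics/{n}0.png",f["frame"])
    print(n,f["origin"],f["attitude"],f["fovy"],f["dist_coeffs"])
    for q in["ornament","display_case","case_door","case_door_handle","mug","pen_cup","camera","stapler","books","clip_jar","tape_roll"]:
        for d in cut_out(f,q)[:3]:
            if d["p"]>.2: print(q,round(d["p"],2),np.round(d["uv"]),np.round(ray(f,[d["uv"]],0.03)[0],3),d["region"].sum())
E
```

```text
pics
{'clock': np.float64(0.0), 'qpos': array([ 1.209,  0.277,  1.506, -0.   ,  1.361, -0.121]), 'qvel': array([-0.   ,  0.   , -0.   , -0.001,  0.001,  0.   ]), 'joint_torque': array([-1.0000e-03, -4.0458e+01, -2.3723e+01,  7.0000e-02,  3.5000e-02,
       -0.0000e+00]), 'tcp_pos': array([0.137, 0.558, 0.224]), 'tcp_rot': array([ 0.12 ,  0.993, -0.001, -0.   ]), 'wrist_force': array([ 0.312,  0.093, -0.027]), 'wrist_torque': array([-0.021, -0.001, -0.001]), 'grasp_force': np.float64(0.0), 'grip_width': np.float64(0.094)}
top [ 0.35213706 -0.03399499  1.29268756] [-0.04181519  0.05188731  0.7144558  -0.6964999 ] 44.155030459151185 [-0.11512063  0.          0.          0.          0.        ]
ornament 0.87 [242. 247.] [0.385 0.125 0.03 ] 1194
ornament 0.86 [299. 230.] [ 0.424 -0.021  0.03 ] 1132
ornament 0.85 [430. 213.] [ 0.459 -0.361  0.03 ] 1202
display_case 0.74 [196. 190.] [0.536 0.244 0.03 ] 587
display_case 0.67 [169. 194.] [0.527 0.316 0.03 ] 4327
display_case 0.67 [162. 128.] [0.703 0.338 0.03 ] 585
case_door 0.78 [197. 188.] [0.539 0.241 0.03 ] 647
case_door 0.24 [357. 256.] 
[... 634 characters left out ...]
 [0.413 0.111 0.03 ] 528
ornament 0.88 [223. 225.] [ 0.471 -0.365  0.03 ] 715
ornament 0.75 [286. 226.] [ 0.572 -0.195  0.03 ] 672
display_case 0.72 [405. 169.] [0.512 0.321 0.03 ] 2119
case_door 0.69 [393. 179.] [0.542 0.243 0.03 ] 745
case_door 0.38 [371. 145.] [0.315 0.308 0.03 ] 307
case_door_handle 0.76 [392. 181.] [0.549 0.232 0.03 ] 724
mug 0.97 [205. 190.] [ 0.27  -0.352  0.03 ] 770
pen_cup 0.75 [275. 263.] [ 0.697 -0.298  0.03 ] 976
camera 0.81 [226. 271.] [ 0.656 -0.43   0.03 ] 1202
stapler 0.83 [267. 188.] [ 0.37  -0.164  0.03 ] 565
books 0.96 [361. 256.] [ 0.795 -0.069  0.03 ] 3494
clip_jar 0.64 [370. 145.] [0.313 0.305 0.03 ] 260
clip_jar 0.58 [443. 192.] [0.683 0.347 0.03 ] 427
```

View pics/top0.png

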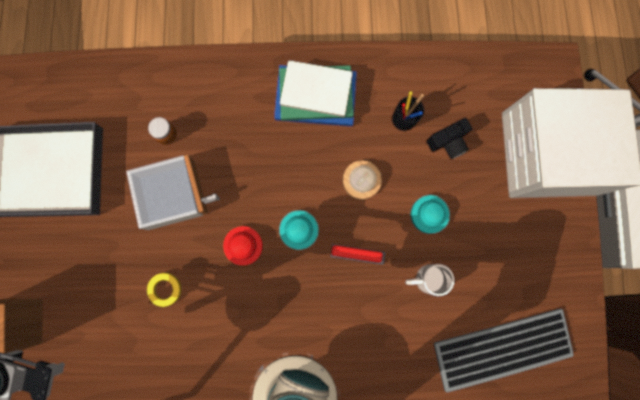

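View pics/scene0.png

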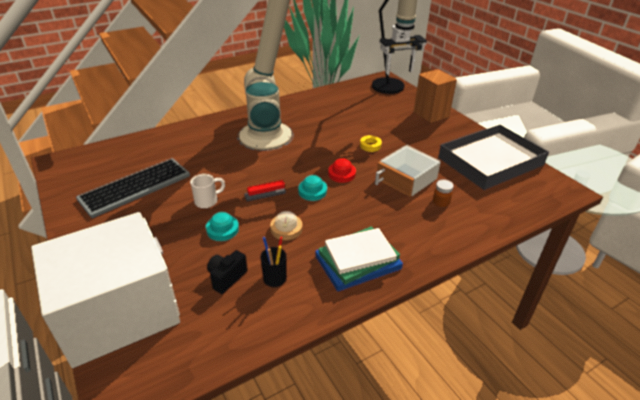

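Ornament candidates in the top view are red (242,246), turquoise (299,230) and (430,213), and pale wood (362,180). The pale one has a clear dome and a boat, so it fits the description. I'll confirm it in an enlarged crop together with the case.

```bash
python3 - <<'E'
from h import *
f=grab_frame("top")["frame"]
a=cv2.resize(f[140:240,115:225],None,fx=5,fy=5,interpolation=cv2.INTER_CUBIC)
b=cv2.resize(f[155:205,335:390],None,fx=4.5,fy=4.5,interpolation=cv2.INTER_CUBIC)
c=np.zeros((500,800,3),np.uint8);c[:500,:550]=a;c[:b.shape[0],552:552+min(248,b.shape[1])]=b[:,:248]
cv2.imwrite("pics/crop1.png",c)
E
```

```text
(no output)
```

View pics/crop1.png

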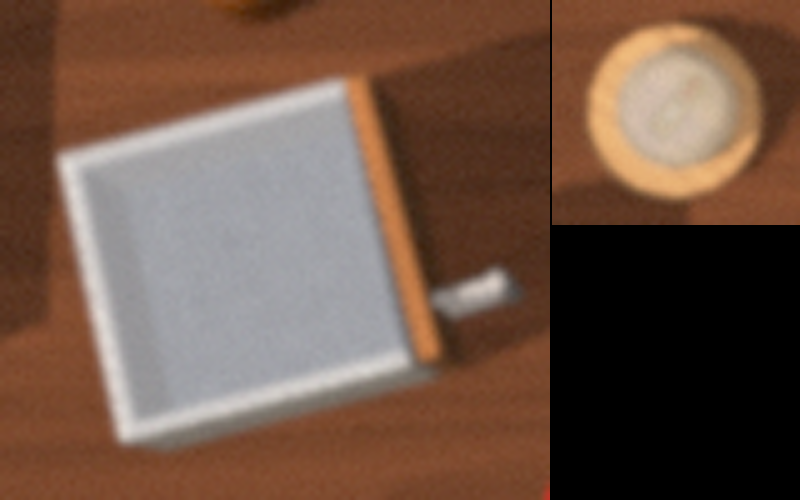

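The crop confirms the ornament: pale wooden foot with a clear dome, centre about (362,179). The case roof corners, door and handle are clear as well. Next I'll fit the poses.

```bash
python3 - <<'E'
from h import *
from scipy.optimize import least_squares
f=grab_frame("top"); g=grab_frame("scene")
pix=lambda L:(np.array(L,float)+.5)/5-.5+[115,140]
obj=np.array([[.075,-.075,.076],[.075,.075,.076],[-.0875,-.075,.075],[-.0875,.075,.075],[-.1225,.045,.066]])
uv=pix([[58,157],[122,440],[368,80],[438,360],[502,278]])
def W(p,P):
    c,s=np.cos(p[2]),np.sin(p[2]);return np.c_[P[:,0]*c-P[:,1]*s+p[0],P[:,0]*s+P[:,1]*c+p[1],P[:,2]]
fit=lambda n:least_squares(lambda p:(proj(f,W(p,obj[:n]))-uv[:n]).ravel(),[.54,.33,1.3])
for n in(4,5):
    r=fit(n);print("case",np.round(r.x,4),np.round(r.fun,1))
for name,fr,guess in(("top",f,(362,179)),("scene",g,(286,226))):
    hsv=cv2.cvtColor(fr["frame"],cv2.COLOR_BGR2HSV);b=fr["frame"].astype(int)
    u,v=guess;m=np.zeros(hsv.shape[:2],np.uint8)
    w=30
    sub=((hsv[...,2]>150)).astype(np.uint8)
    m[v-w:v+w,u-w:u+w]=sub[v-w:v+w,u-w:u+w]
    n,l,st,ce=cv2.connectedComponentsWithStats(m);k=l[v,u] or 1+np.argmax(st[1:,4])
    cs=max(cv2.findContours((l==k).astype(np.uint8),0,1)[0],key=cv2.contourArea)
    h=cv2.convexHull(cs)[:,0];e=cv2.fitEllipse(h)
    print(name,st[k],e, ray(fr,[e[0]],.022)[0],ray(fr,[e[0]],.015)[0])
    hp=ray(fr,h,.022);c=least_squares(lambda q:np.hypot(hp[:,0]-q[0],hp[:,1]-q[1])-q[2],[*hp.mean(0)[:2],.05]).x;print(" circle",c)
    cs=[d for d in cut_out(fr,"ornament")]
    for d in cs:print("  ",d["uv"],d["p"],d["region"].sum())
p=fit(5).x
im=cv2.resize(g["frame"],None,fx=1,fy=1)
print("corner scene",np.round(proj(g,W(p,obj))))
L=np.array([[-.1225,.045,.038],[-.0875,-.075,.038],[-.0,0,0]]);print("handle,hinge,case",np.round(W(p,L),4))
for q,z in(("books",.065),("camera",.05),("pen_cup",.05),("stapler",.03),("clip_jar",.05),("mug",.05),("tape_roll",.02)):
    d=cut_out(f,q)
    if d and d[0]["p"]>.3:
        c=cv2.findContours(d[0]["region"].astype(np.uint8),0,1)[0];c=max(c,key=cv2.contourArea)[:,0]
        P=ray(f,c,z);print(q,np.round(P[:,:2].min(0),3),np.round(P[:,:2].max(0),3))
E
```

```text
case [0.5262 0.3224 1.8049] [ 0.5 -0.  -0.1  0.7  0.1 -0.9 -0.5  0.2]
case [0.5269 0.3215 1.8138] [ 0.6  0.   0.6  0.6  0.1 -1.4  0.  -0.4 -1.4  1.2]
top [ 342  160   39   39 1176] ((361.14178466796875, 179.44105529785156), (37.63710021972656, 39.593658447265625), 139.47586059570312) [ 0.55371563 -0.18596472  0.022     ] [ 0.55482609 -0.18680189  0.015     ]
 circle [ 0.5541771  -0.18615171  0.05091315]
   [362.4, 181.9] 0.97 1167
   [300.1, 231.0] 0.96 1190
   [243.8, 244.5] 0.73 1217
   [431.7, 212.8] 0.65 1190
scene [269 212  34  24 596] ((286.1688537597656, 223.53561401367188), (22.8675537109375, 33.082984924316406), 91.67816925048828) [ 0.55468665 -0.18765666  0.022     ] [ 0.54754054 -0.1842184   0.015     ]
 circle [ 0.55342109 -0.18665727  0.05297866]
   [287.8, 229.6] 0.93 652
   [223.7, 227.4] 0.83 724
   [340.1, 172.8] 0.79 509
   [314.7, 187.0] 0.7 571
corner scene [[439. 161.]
 [406. 144.]
 [412. 180.]
 [377. 161.]
 [377. 171.]]
handle,hinge,case [[0.5127 0.1918 0.038 ]
 [0.6208 0.2546 0.038 ]
 [0.5269 0.3215 0.    ]]
books [ 0.684 -0.179] [0.867 0.034]
camera [ 0.598 -0.48 ] [ 0.71  -0.356]
pen_cup [ 0.677 -0.36 ] [ 0.781 -0.268]
stapler [ 0.333 -0.236] [ 0.387 -0.1  ]
clip_jar [0.658 0.294] [0.726 0.364]
mug [ 0.251 -0.404] [ 0.327 -0.286]
tape_roll [0.241 0.288] [0.323 0.374]
```

Call:
send_rows --deltas '[{"tx":0.027,"ty":-0.026,"az":-5},{"tx":0.054,"ty":-0.052,"az":-11},{"tx":0.081,"ty":-0.078,"az":-17},{"tx":0.108,"ty":-0.105,"az":-23},{"tx":0.135,"ty":-0.132,"az":-29},{"tx":0.162,"ty":-0.158,"az":-35},{"tx":0.188,"ty":-0.183,"az":-40},{"tx":0.2,"ty":-0.195,"az":-43}]' --fingers 0.2 --grip_force 8

```text
validation failed for argument at $.de...
```

Call:
send_rows --deltas '[{"tx":0.02,"ty":-0.02,"az":-3},{"tx":0.047,"ty":-0.046,"az":-6},{"tx":0.074,"ty":-0.072,"az":-9},{"tx":0.101,"ty":-0.099,"tz":-0.01,"az":-12},{"tx":0.128,"ty":-0.125,"tz":-0.02,"az":-15},{"tx":0.155,"ty":-0.15,"tz":-0.03,"az":-18},{"tx":0.175,"ty":-0.171,"tz":-0.044,"az":-20},{"tx":0.175,"ty":-0.171,"tz":-0.044,"az":-20}]'

```text
validation failed for argument at $.de...
```

```bash
cat >> h.py <<'E'
def st():
    s=get_state();r=R.from_quat(s["tcp_rot"]).as_matrix()
    print("t",np.round(s["clock"],2),"tcp",np.round(s["tcp_pos"],4),"y-yaw",np.round(np.degrees(np.arctan2(r[1,1],r[0,1])),1),"z",np.round(r[:,2],3),"q",np.round(s["qpos"],2),"F",np.round(s["wrist_force"],1),"w",round(float(s["grip_width"]),4),"gf",np.round(s["grasp_force"],1))
    return s
E
python3 - <<'E'
from h import *
st();f=grab_frame("wrist");cv2.imwrite("pics/w1.png",f["frame"]);print(proj(f,[[.512,.192,.066],[.512,.192,.038]]))
E
```

```text
t 1.8 tcp [0.1371 0.5584 0.2245] y-yaw 76.2 z [ 0.  0. -1.] q [ 1.21  0.28  1.5  -0.    1.36 -0.12] F [ 0.8  0.3 -1.2] w 0.0942 gf 0.0
[[158.65625279 462.26885124]
 [166.81013795 445.00590973]]
```

View pics/w1.png

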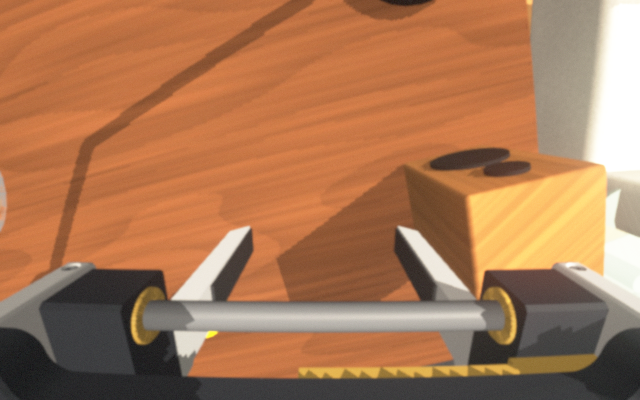

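Both move calls were rejected, so the picture still shows the start pose: jaws over the desk, with a wooden block at (510,210). The rows probably need all six keys.

Call:
send_rows --deltas '[{"tx":0.027,"ty":-0.026,"tz":0,"ax":0,"ay":0,"az":-5},{"tx":0.054,"ty":-0.052,"tz":0,"ax":0,"ay":0,"az":-11},{"tx":0.081,"ty":-0.078,"tz":0,"ax":0,"ay":0,"az":-17},{"tx":0.108,"ty":-0.105,"tz":0,"ax":0,"ay":0,"az":-23},{"tx":0.135,"ty":-0.132,"tz":0,"ax":0,"ay":0,"az":-29},{"tx":0.162,"ty":-0.158,"tz":0,"ax":0,"ay":0,"az":-35},{"tx":0.188,"ty":-0.183,"tz":0,"ax":0,"ay":0,"az":-40},{"tx":0.2,"ty":-0.195,"tz":0,"ax":0,"ay":0,"az":-43}]' --fingers 0.2 --grip_force 8

```text
clock: 2.52
tcp_pos: [0.3398, 0.3607, 0.2247]
tcp_rot: [0.478, 0.878, -0.0, 0.001]
wrist_force: [0.1, 0.8, 0.6]
grip_width: 0.0566
grasp_force: 0.0
```

Call:
send_rows --deltas '[{"tx":0.02,"ty":-0.02,"tz":0,"ax":0,"ay":0,"az":-3},{"tx":0.047,"ty":-0.046,"tz":0,"ax":0,"ay":0,"az":-6},{"tx":0.074,"ty":-0.072,"tz":0,"ax":0,"ay":0,"az":-9},{"tx":0.101,"ty":-0.099,"tz":-0.01,"ax":0,"ay":0,"az":-12},{"tx":0.128,"ty":-0.125,"tz":-0.02,"ax":0,"ay":0,"az":-15},{"tx":0.155,"ty":-0.15,"tz":-0.03,"ax":0,"ay":0,"az":-18},{"tx":0.173,"ty":-0.17,"tz":-0.044,"ax":0,"ay":0,"az":-20},{"tx":0.173,"ty":-0.17,"tz":-0.044,"ax":0,"ay":0,"az":-20}]'

```text
clock: 3.18
tcp_pos: [0.5126, 0.1894, 0.1779]
tcp_rot: [0.623, 0.782, -0.002, 0.0]
wrist_force: [-0.8, 0.7, -0.5]
grip_width: 0.0561
grasp_force: 0.0
```

```bash
python3 - <<'E'
from h import *
st();f=grab_frame("wrist");cv2.imwrite("pics/w2.png",f["frame"]);print(proj(f,[[.512,.192,.066],[.512,.192,.011],[.512,.192,.16]]))
E
```

```text
t 3.18 tcp [0.5126 0.1894 0.1779] y-yaw 12.9 z [-0.002 -0.003 -1.   ] q [ 0.23  0.27  1.64 -0.    1.24  0.  ] F [-0.8  0.7 -0.5] w 0.0561 gf 0.0
[[323.41429195 199.4704067 ]
 [323.51528836 186.92349698]
 [323.11216443 236.98766874]]
```

View pics/w2.png

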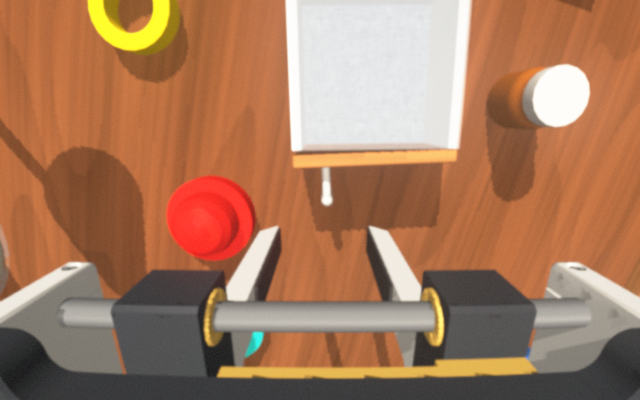

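The handle's top is at (327,202), within 4 px of the prediction, and the gap between the jaws is clear. I'll descend and grip.

Call:
send_rows --deltas '[{"tx":0.002,"ty":0.001,"tz":-0.03,"ax":0,"ay":0,"az":0},{"tx":0.002,"ty":0.002,"tz":-0.06,"ax":0,"ay":0,"az":0},{"tx":0.002,"ty":0.002,"tz":-0.09,"ax":0,"ay":0,"az":0},{"tx":0.002,"ty":0.002,"tz":-0.115,"ax":0,"ay":0,"az":0},{"tx":0.002,"ty":0.002,"tz":-0.129,"ax":0,"ay":0,"az":0},{"tx":0.002,"ty":0.002,"tz":-0.129,"ax":0,"ay":0,"az":0}]'

```text
clock: 3.73
tcp_pos: [0.5089, 0.1959, 0.049]
tcp_rot: [0.621, 0.784, -0.002, -0.002]
wrist_force: [-0.1, -0.3, 0.3]
grip_width: 0.0564
grasp_force: 0.0
```

Call:
send_rows --deltas '[{"tx":0,"ty":0,"tz":0,"ax":0,"ay":0,"az":0},{"tx":0,"ty":0,"tz":0,"ax":0,"ay":0,"az":0},{"tx":0,"ty":0,"tz":0,"ax":0,"ay":0,"az":0},{"tx":0,"ty":0,"tz":0,"ax":0,"ay":0,"az":0},{"tx":0,"ty":0,"tz":0,"ax":0,"ay":0,"az":0},{"tx":0,"ty":0,"tz":0,"ax":0,"ay":0,"az":0}]' --fingers -1 --grip_force 10

```text
clock: 4.23
tcp_pos: [0.5125, 0.1956, 0.0522]
tcp_rot: [0.621, 0.784, 0.001, 0.0]
wrist_force: [0.2, 0.5, 0.1]
grip_width: 0.0201
grasp_force: 0.0
```

```bash
python3 - <<'E'
from h import *
s=st();p=s["tcp_pos"][:2]
h0=np.array([.6205,.2548]);d=p-h0;print(np.hypot(*d),np.degrees(np.arctan2(d[1],d[0])))
for h in(h0,):
  for a in range(0,113,7):
    c,s_=np.cos(np.radians(a)),np.sin(np.radians(a));print(a,np.round(h+[c*d[0]-s_*d[1],s_*d[0]+c*d[1]]-p,3))
E
```

```text
t 4.23 tcp [0.5125 0.1956 0.0522] y-yaw 13.2 z [ 0.001  0.    -1.   ] q [0.24 0.39 1.81 0.   0.94 0.01] F [0.2 0.5 0.1] w 0.0201 gf 0.0
0.12315700148044721 -151.2436352806782
0 [0. 0.]
7 [ 0.008 -0.013]
14 [ 0.018 -0.024]
21 [ 0.028 -0.035]
28 [ 0.04  -0.044]
35 [ 0.054 -0.051]
42 [ 0.067 -0.057]
49 [ 0.082 -0.061]
56 [ 0.097 -0.063]
63 [ 0.112 -0.064]
70 [ 0.127 -0.062]
77 [ 0.141 -0.059]
84 [ 0.156 -0.054]
91 [ 0.169 -0.048]
98 [ 0.182 -0.039]
105 [ 0.193 -0.03 ]
112 [ 0.203 -0.019]
```

Call:
send_rows --deltas '[{"tx":0,"ty":0,"tz":0,"ax":0,"ay":0,"az":0},{"tx":0,"ty":0,"tz":0,"ax":0,"ay":0,"az":0},{"tx":0,"ty":0,"tz":0,"ax":0,"ay":0,"az":0},{"tx":0,"ty":0,"tz":0,"ax":0,"ay":0,"az":0}]'

```text
clock: 4.57
tcp_pos: [0.5142, 0.1962, 0.052]
tcp_rot: [0.621, 0.784, 0.002, 0.001]
wrist_force: [5.3, 3.8, -1.0]
grip_width: 0.0106
grasp_force: 10.0
```

Call:
send_rows --deltas '[{"tx":0.004,"ty":-0.006,"tz":0,"ax":0,"ay":0,"az":3.5},{"tx":0.008,"ty":-0.013,"tz":0,"ax":0,"ay":0,"az":7},{"tx":0.018,"ty":-0.024,"tz":0,"ax":0,"ay":0,"az":14},{"tx":0.028,"ty":-0.035,"tz":0,"ax":0,"ay":0,"az":21},{"tx":0.04,"ty":-0.044,"tz":0,"ax":0,"ay":0,"az":28},{"tx":0.054,"ty":-0.051,"tz":0,"ax":0,"ay":0,"az":35},{"tx":0.067,"ty":-0.057,"tz":0,"ax":0,"ay":0,"az":42},{"tx":0.067,"ty":-0.057,"tz":0,"ax":0,"ay":0,"az":42}]'

```text
clock: 5.23
tcp_pos: [0.5822, 0.1387, 0.0519]
tcp_rot: [0.298, 0.955, 0.002, 0.001]
wrist_force: [1.8, 4.7, 3.9]
grip_width: 0.0108
grasp_force: 10.0
```

Call:
send_rows --deltas '[{"tx":0.015,"ty":-0.004,"tz":0,"ax":0,"ay":0,"az":7},{"tx":0.03,"ty":-0.006,"tz":0,"ax":0,"ay":0,"az":14},{"tx":0.045,"ty":-0.007,"tz":0,"ax":0,"ay":0,"az":21},{"tx":0.06,"ty":-0.005,"tz":0,"ax":0,"ay":0,"az":28},{"tx":0.074,"ty":-0.002,"tz":0,"ax":0,"ay":0,"az":35},{"tx":0.089,"ty":0.003,"tz":0,"ax":0,"ay":0,"az":42},{"tx":0.102,"ty":0.009,"tz":0,"ax":0,"ay":0,"az":49},{"tx":0.115,"ty":0.018,"tz":0,"ax":0,"ay":0,"az":56}]'

```text
clock: 5.9
tcp_pos: [0.6943, 0.155, 0.052]
tcp_rot: [-0.187, 0.982, -0.001, -0.001]
wrist_force: [0.9, -1.9, 3.5]
grip_width: 0.0107
grasp_force: 10.0
```

Call:
send_rows --deltas '[{"tx":0.006,"ty":0.004,"tz":0,"ax":0,"ay":0,"az":4},{"tx":0.006,"ty":0.004,"tz":0,"ax":0,"ay":0,"az":4},{"tx":0.006,"ty":0.004,"tz":0,"ax":0,"ay":0,"az":4}]'

```text
clock: 6.15
tcp_pos: [0.7005, 0.1598, 0.052]
tcp_rot: [-0.217, 0.976, -0.001, 0.0]
wrist_force: [0.7, -1.2, 4.2]
grip_width: 0.0106
grasp_force: 10.0
```

Call:
send_rows --deltas '[{"tx":0,"ty":0,"tz":0,"ax":0,"ay":0,"az":0},{"tx":0,"ty":0,"tz":0,"ax":0,"ay":0,"az":0},{"tx":0,"ty":0,"tz":0,"ax":0,"ay":0,"az":0},{"tx":0,"ty":0,"tz":0.02,"ax":0,"ay":0,"az":0},{"tx":0,"ty":0,"tz":0.06,"ax":0,"ay":0,"az":0},{"tx":0,"ty":0,"tz":0.1,"ax":0,"ay":0,"az":0},{"tx":0,"ty":0,"tz":0.13,"ax":0,"ay":0,"az":0}]' --fingers -0.2

```text
clock: 6.73
tcp_pos: [0.6997, 0.1604, 0.1839]
tcp_rot: [-0.218, 0.976, 0.0, 0.0]
wrist_force: [0.1, 1.0, 0.9]
grip_width: 0.038
grasp_force: 0.0
```

```bash
python3 - <<'E'
from h import *
st();f=grab_frame("top");cv2.imwrite("pics/top1.png",cv2.resize(f["frame"][60:260,100:420],None,fx=2.4,fy=2.4,interpolation=cv2.INTER_CUBIC))
d=max(cut_out(f,"ornament"),key=lambda d:d["uv"][0]-1000*(abs(d["uv"][0]-362)>15));print(d["uv"],ray(f,[d["uv"]],.03))
E
```

```text
t 6.73 tcp [0.6997 0.1604 0.1839] y-yaw 115.2 z [ 0.  0. -1.] q [ 0.13  0.51  1.23  0.    1.4  -1.88] F [0.1 1.  0.9] w 0.038 gf 0.0
[361.7, 182.3] [[ 0.54489579 -0.18616009  0.03      ]]
```

View pics/top1.png

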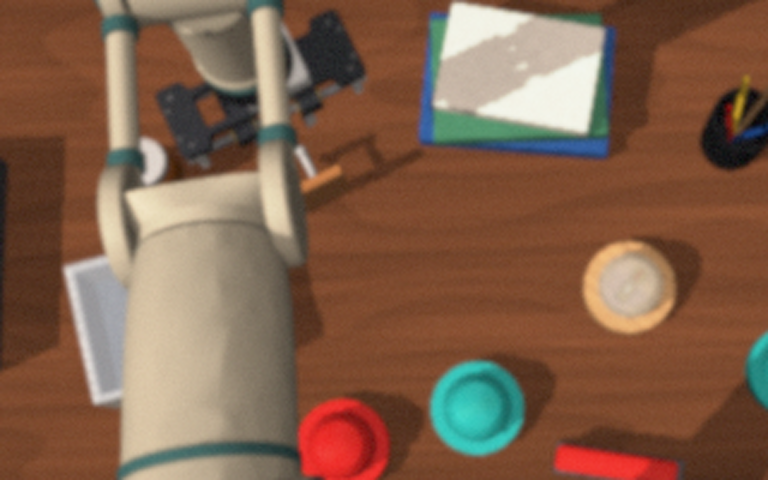

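The door stands about 102° open (1.78 rad, free edge near (320,180) in the crop) and the ornament hasn't moved. Next I'll go behind it.

Call:
send_rows --deltas '[{"tx":-0.009,"ty":-0.025,"tz":0,"ax":0,"ay":0,"az":-7},{"tx":-0.018,"ty":-0.05,"tz":0,"ax":0,"ay":0,"az":-14},{"tx":-0.027,"ty":-0.075,"tz":0,"ax":0,"ay":0,"az":-21},{"tx":-0.036,"ty":-0.1,"tz":0,"ax":0,"ay":0,"az":-28},{"tx":-0.045,"ty":-0.125,"tz":0,"ax":0,"ay":0,"az":-35},{"tx":-0.053,"ty":-0.15,"tz":0,"ax":0,"ay":0,"az":-42},{"tx":-0.062,"ty":-0.175,"tz":0,"ax":0,"ay":0,"az":-49},{"tx":-0.07,"ty":-0.2,"tz":0,"ax":0,"ay":0,"az":-56}]'

```text
clock: 7.5
tcp_pos: [0.6278, -0.0403, 0.1797]
tcp_rot: [0.269, 0.963, -0.0, -0.002]
wrist_force: [0.4, 0.2, -0.4]
grip_width: 0.0375
grasp_force: 0.0
```

Call:
send_rows --deltas '[{"tx":-0.01,"ty":-0.028,"tz":0,"ax":0,"ay":0,"az":-7},{"tx":-0.02,"ty":-0.056,"tz":0,"ax":0,"ay":0,"az":-14},{"tx":-0.03,"ty":-0.084,"tz":0,"ax":0,"ay":0,"az":-21},{"tx":-0.04,"ty":-0.112,"tz":0,"ax":0,"ay":0,"az":-28},{"tx":-0.05,"ty":-0.14,"tz":0,"ax":0,"ay":0,"az":-35},{"tx":-0.06,"ty":-0.168,"tz":0,"ax":0,"ay":0,"az":-42},{"tx":-0.07,"ty":-0.196,"tz":0,"ax":0,"ay":0,"az":-49},{"tx":-0.079,"ty":-0.222,"tz":0,"ax":0,"ay":0,"az":-56}]'

```text
clock: 8.17
tcp_pos: [0.5489, -0.2622, 0.1797]
tcp_rot: [0.69, 0.724, -0.0, -0.002]
wrist_force: [-0.5, 0.2, 0.1]
grip_width: 0.0378
grasp_force: 0.0
```

Call:
send_rows --deltas '[{"tx":0,"ty":0,"tz":0,"ax":0,"ay":0,"az":-6.2},{"tx":0,"ty":0,"tz":0,"ax":0,"ay":0,"az":-6.2},{"tx":0,"ty":0,"tz":0,"ax":0,"ay":0,"az":-6.2}]'

```text
clock: 8.42
tcp_pos: [0.55, -0.261, 0.1801]
tcp_rot: [0.725, 0.689, -0.0, -0.002]
wrist_force: [0.3, -0.0, -0.1]
grip_width: 0.0377
grasp_force: 0.0
```

Call:
send_rows --deltas '[{"tx":0,"ty":0,"tz":0,"ax":6,"ay":-0.3,"az":0},{"tx":0,"ty":0,"tz":-0.01,"ax":12,"ay":-0.6,"az":0},{"tx":0,"ty":0,"tz":-0.03,"ax":18,"ay":-0.9,"az":0},{"tx":0,"ty":0,"tz":-0.05,"ax":25,"ay":-1.2,"az":0},{"tx":0,"ty":0,"tz":-0.06,"ax":25,"ay":-1.2,"az":0},{"tx":0,"ty":0,"tz":-0.06,"ax":25,"ay":-1.2,"az":0}]'

```text
clock: 8.92
tcp_pos: [0.5493, -0.2608, 0.1173]
tcp_rot: [0.708, 0.671, 0.156, -0.153]
wrist_force: [-0.4, 0.4, -0.4]
grip_width: 0.0373
grasp_force: 0.0
```

```bash
python3 - <<'E'
from h import *
s=st()
E
```

```text
t 8.92 tcp [ 0.5493 -0.2608  0.1173] y-yaw -3.0 z [ 0.015  0.426 -0.905] q [-0.76  0.54  1.45  0.33  1.46 -0.79] F [-0.4  0.4 -0.4] w 0.0373 gf 0.0
```

Call:
send_rows --deltas '[{"tx":0.002,"ty":0,"tz":-0.03,"ax":0,"ay":0,"az":0},{"tx":0.004,"ty":0,"tz":-0.055,"ax":0,"ay":0,"az":0},{"tx":0.004,"ty":0,"tz":-0.075,"ax":0,"ay":0,"az":0},{"tx":0.004,"ty":0,"tz":-0.089,"ax":0,"ay":0,"az":0},{"tx":0.004,"ty":0,"tz":-0.089,"ax":0,"ay":0,"az":0},{"tx":0.004,"ty":0,"tz":-0.089,"ax":0,"ay":0,"az":0}]'

```text
clock: 9.42
tcp_pos: [0.5557, -0.2596, 0.0338]
tcp_rot: [0.707, 0.673, 0.156, -0.15]
wrist_force: [0.2, -0.1, 0.5]
grip_width: 0.0376
grasp_force: 0.0
```

```bash
python3 - <<'E'
from h import *
s=st();f=grab_frame("wrist");g=grab_frame("scene")
a=f["frame"][:,100:540];b=cv2.resize(g["frame"][150:300,200:380],None,fx=2,fy=2)
c=np.zeros((400,800,3),np.uint8);c[:,:440]=a;c[:300,440:800]=b;cv2.imwrite("pics/w3.png",c)
E
```

```text
t 9.42 tcp [ 0.5557 -0.2596  0.0338] y-yaw -2.8 z [ 0.02   0.422 -0.906] q [-0.75  0.62  1.53  0.34  1.3  -0.84] F [ 0.2 -0.1  0.5] w 0.0376 gf 0.0
```

View pics/w3.png

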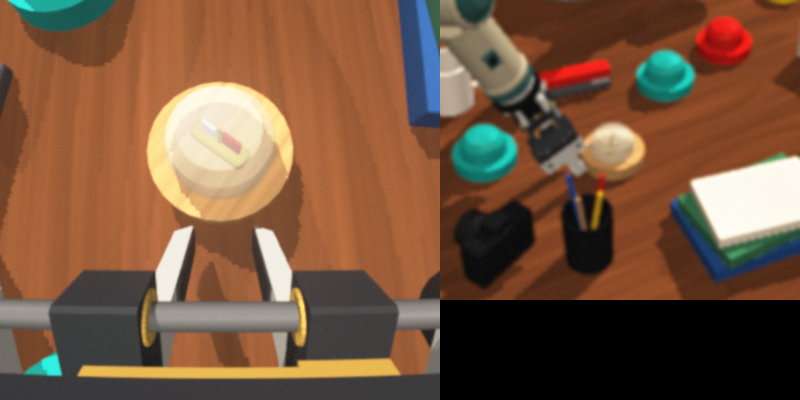

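The ornament's foot (220,150) sits centred between the fingertips (190,230) and (262,230). The tips are a little high, so I'll lower them and then push gently.

Call:
send_rows --deltas '[{"tx":-0.001,"ty":0,"tz":-0.004,"ax":0,"ay":0,"az":0},{"tx":-0.001,"ty":0,"tz":-0.007,"ax":0,"ay":0,"az":0},{"tx":-0.001,"ty":0,"tz":-0.007,"ax":0,"ay":0,"az":0},{"tx":-0.001,"ty":0,"tz":-0.007,"ax":0,"ay":0,"az":0}]'

```text
clock: 9.85
tcp_pos: [0.5541, -0.2616, 0.0257]
tcp_rot: [0.708, 0.672, 0.157, -0.15]
wrist_force: [-0.5, -0.5, -0.1]
grip_width: 0.0377
grasp_force: 0.0
```

Call:
send_rows --deltas '[{"tx":0,"ty":0.003,"tz":0,"ax":0,"ay":0,"az":0},{"tx":0,"ty":0.006,"tz":0,"ax":0,"ay":0,"az":0},{"tx":0,"ty":0.009,"tz":0,"ax":0,"ay":0,"az":0},{"tx":0,"ty":0.011,"tz":0,"ax":0,"ay":0,"az":0},{"tx":0,"ty":0.013,"tz":0,"ax":0,"ay":0,"az":0},{"tx":0,"ty":0.015,"tz":0,"ax":0,"ay":0,"az":0},{"tx":0.001,"ty":0.017,"tz":0,"ax":0,"ay":0,"az":0},{"tx":0.001,"ty":0.02,"tz":0,"ax":0,"ay":0,"az":0}]'

```text
clock: 10.52
tcp_pos: [0.5554, -0.2419, 0.0255]
tcp_rot: [0.708, 0.672, 0.156, -0.149]
wrist_force: [-0.0, -2.0, 1.0]
grip_width: 0.0376
grasp_force: 1.1
```

Call:
send_rows --deltas '[{"tx":0,"ty":0.003,"tz":0,"ax":0,"ay":0,"az":0},{"tx":0,"ty":0.008,"tz":0,"ax":0,"ay":0,"az":0},{"tx":0,"ty":0.014,"tz":0,"ax":0,"ay":0,"az":0},{"tx":0.001,"ty":0.021,"tz":0,"ax":0,"ay":0,"az":0},{"tx":0.001,"ty":0.028,"tz":0,"ax":0,"ay":0,"az":0},{"tx":0.002,"ty":0.034,"tz":0,"ax":0,"ay":0,"az":0},{"tx":0.002,"ty":0.039,"tz":0,"ax":0,"ay":0,"az":0},{"tx":0.002,"ty":0.042,"tz":0,"ax":0,"ay":0,"az":0}]'

```text
clock: 11.18
tcp_pos: [0.5571, -0.1984, 0.0255]
tcp_rot: [0.708, 0.672, 0.157, -0.15]
wrist_force: [-0.5, -2.0, 0.3]
grip_width: 0.0378
grasp_force: 1.0
```

```bash
cat >> h.py <<'E'
CASE=np.array([.5266,.322,1.808])
def orn(fr,guess):
    """foot centre from the bright blob nearest the expected world xy"""
    u,v=np.round(proj(fr,[[guess[0],guess[1],.022]])[0]).astype(int)
    hsv=cv2.cvtColor(fr["frame"],cv2.COLOR_BGR2HSV);m=np.zeros((400,640),np.uint8);w=30
    m[v-w:v+w,u-w:u+w]=(hsv[...,2]>150)[v-w:v+w,u-w:u+w]
    n,l,s,c=cv2.connectedComponentsWithStats(m);k=1+np.argmax(s[1:,4])
    h=cv2.convexHull(max(cv2.findContours((l==k).astype(np.uint8),0,1)[0],key=cv2.contourArea))[:,0]
    (x,y),r=cv2.minEnclosingCircle(h.astype(np.float32))
    p=ray(fr,[[x,y]],.022)[0];d=p[:2]-CASE[:2];c,s_=np.cos(CASE[2]),np.sin(CASE[2])
    print("orn",np.round(p[:2],4),"r",round(r,1),"in case",np.round([c*d[0]+s_*d[1],-s_*d[0]+c*d[1]],4))
def tipcheck():
    s=st();f=grab_frame("top");orn(f,s["tcp_pos"][:2]+[.0,.061]);return s,f
E
python3 - <<'E'
from h import *
tipcheck()
E
```

```text
t 11.18 tcp [ 0.5571 -0.1984  0.0255] y-yaw -2.9 z [ 0.02   0.423 -0.906] q [-0.68  0.59  1.62  0.37  1.23 -0.81] F [-0.5 -2.   0.3] w 0.0378 gf 1.0
orn [ 0.5531 -0.1488] r 25.3 in case [-0.4639  0.0849]
```

Call:
send_rows --deltas '[{"tx":0,"ty":0.003,"tz":0,"ax":0,"ay":0,"az":0},{"tx":0,"ty":0.009,"tz":0,"ax":0,"ay":0,"az":0},{"tx":0.001,"ty":0.017,"tz":0,"ax":0,"ay":0,"az":0},{"tx":0.001,"ty":0.026,"tz":0,"ax":0,"ay":0,"az":0},{"tx":0.002,"ty":0.035,"tz":0,"ax":0,"ay":0,"az":0},{"tx":0.002,"ty":0.044,"tz":0,"ax":0,"ay":0,"az":0},{"tx":0.003,"ty":0.051,"tz":0,"ax":0,"ay":0,"az":0},{"tx":0.003,"ty":0.056,"tz":0,"ax":0,"ay":0,"az":0}]'

```text
clock: 11.9
tcp_pos: [0.56, -0.1421, 0.0255]
tcp_rot: [0.708, 0.672, 0.157, -0.15]
wrist_force: [-0.3, -1.8, 0.5]
grip_width: 0.0375
grasp_force: 1.0
```

Call:
send_rows --deltas '[{"tx":0,"ty":0.004,"tz":0,"ax":0,"ay":0,"az":0},{"tx":0,"ty":0.011,"tz":0,"ax":0,"ay":0,"az":0},{"tx":0.001,"ty":0.02,"tz":0,"ax":0,"ay":0,"az":0},{"tx":0.001,"ty":0.029,"tz":0,"ax":0,"ay":0,"az":0},{"tx":0.002,"ty":0.038,"tz":0,"ax":0,"ay":0,"az":0},{"tx":0.002,"ty":0.047,"tz":0,"ax":0,"ay":0,"az":0},{"tx":0.003,"ty":0.054,"tz":0,"ax":0,"ay":0,"az":0},{"tx":0.003,"ty":0.059,"tz":0,"ax":0,"ay":0,"az":0}]'

```text
clock: 12.57
tcp_pos: [0.563, -0.0832, 0.0255]
tcp_rot: [0.708, 0.672, 0.157, -0.15]
wrist_force: [-0.6, -2.6, 0.1]
grip_width: 0.0375
grasp_force: 1.1
```

```bash
python3 - <<'E'
from h import *
s=st();f=grab_frame("wrist");g=grab_frame("top")
a=f["frame"][:,100:540];b=cv2.resize(g["frame"][130:280,150:330],None,fx=2,fy=2)
c=np.zeros((400,800,3),np.uint8);c[:,:440]=a;c[:300,440:800]=b;cv2.imwrite("pics/w4.png",c)
E
```

```text
t 12.57 tcp [ 0.563  -0.0832  0.0255] y-yaw -2.9 z [ 0.02   0.423 -0.906] q [-0.52  0.53  1.74  0.43  1.12 -0.71] F [-0.6 -2.6  0.1] w 0.0375 gf 1.1
```

View pics/w4.png

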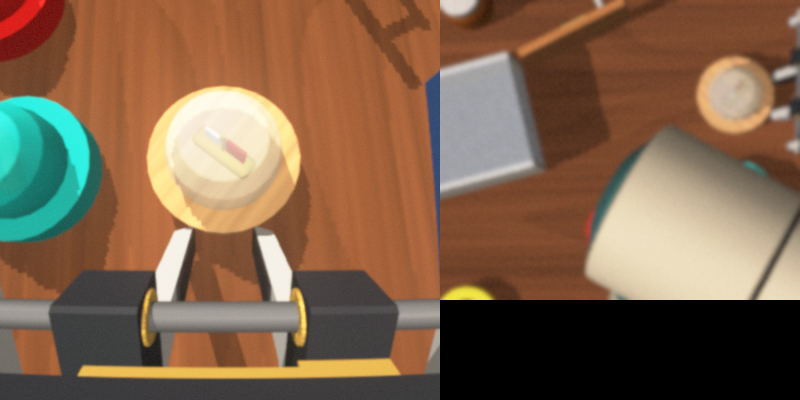

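The ornament is cradled and centred: wrist view (223,160), top crop (736,95). I'll keep pushing and turn the cradle towards the case axis as it goes.

Call:
send_rows --deltas '[{"tx":0,"ty":0.003,"tz":0,"ax":0,"ay":0,"az":0.3},{"tx":0.001,"ty":0.009,"tz":0,"ax":0,"ay":0,"az":1},{"tx":0.002,"ty":0.016,"tz":0,"ax":0,"ay":0,"az":1.7},{"tx":0.003,"ty":0.024,"tz":0,"ax":0,"ay":0,"az":2.6},{"tx":0.004,"ty":0.032,"tz":0,"ax":0,"ay":0,"az":3.5},{"tx":0.005,"ty":0.04,"tz":0,"ax":0,"ay":0,"az":4.4},{"tx":0.006,"ty":0.046,"tz":0,"ax":0,"ay":0,"az":5.1},{"tx":0.007,"ty":0.05,"tz":0,"ax":0,"ay":0,"az":5.5}]'

```text
clock: 13.33
tcp_pos: [0.57, -0.0333, 0.0255]
tcp_rot: [0.674, 0.706, 0.149, -0.158]
wrist_force: [-0.4, -2.4, 0.7]
grip_width: 0.0379
grasp_force: 1.2
```

Call:
send_rows --deltas '[{"tx":0,"ty":0.003,"tz":0,"ax":0,"ay":0,"az":0.3},{"tx":0.001,"ty":0.009,"tz":0,"ax":0,"ay":0,"az":1},{"tx":0.002,"ty":0.016,"tz":0,"ax":0,"ay":0,"az":1.7},{"tx":0.003,"ty":0.024,"tz":0,"ax":0,"ay":0,"az":2.6},{"tx":0.004,"ty":0.032,"tz":0,"ax":0,"ay":0,"az":3.5},{"tx":0.005,"ty":0.04,"tz":0,"ax":0,"ay":0,"az":4.4},{"tx":0.006,"ty":0.046,"tz":0,"ax":0,"ay":0,"az":5.1},{"tx":0.007,"ty":0.05,"tz":0,"ax":0,"ay":0,"az":5.5}]'

```text
clock: 14.0
tcp_pos: [0.577, 0.0166, 0.0255]
tcp_rot: [0.64, 0.737, 0.141, -0.165]
wrist_force: [-0.4, -1.9, 1.1]
grip_width: 0.0376
grasp_force: 1.3
```

Call:
send_rows --deltas '[{"tx":0,"ty":0.003,"tz":0,"ax":0,"ay":0,"az":0.3},{"tx":0.001,"ty":0.009,"tz":0,"ax":0,"ay":0,"az":1},{"tx":0.002,"ty":0.016,"tz":0,"ax":0,"ay":0,"az":1.7},{"tx":0.003,"ty":0.024,"tz":0,"ax":0,"ay":0,"az":2.6},{"tx":0.004,"ty":0.032,"tz":0,"ax":0,"ay":0,"az":3.5},{"tx":0.005,"ty":0.04,"tz":0,"ax":0,"ay":0,"az":4.4},{"tx":0.006,"ty":0.046,"tz":0,"ax":0,"ay":0,"az":5.1},{"tx":0.007,"ty":0.05,"tz":0,"ax":0,"ay":0,"az":5.5}]'

```text
clock: 14.67
tcp_pos: [0.584, 0.0666, 0.0255]
tcp_rot: [0.604, 0.767, 0.133, -0.171]
wrist_force: [-0.4, -2.5, 1.0]
grip_width: 0.0375
grasp_force: 1.3
```

```bash
python3 - <<'E'
from h import *
s=st();f=grab_frame("wrist");g=grab_frame("top")
a=f["frame"][:,100:540];b=cv2.resize(g["frame"][130:280,150:330],None,fx=2,fy=2)
c=np.zeros((400,800,3),np.uint8);c[:,:440]=a;c[:300,440:800]=b;cv2.imwrite("pics/w5.png",c)
c,s_=np.cos(CASE[2]),np.sin(CASE[2])
P=lambda x,y,z:[CASE[0]+c*x-s_*y,CASE[1]+s_*x+c*y,z]
print(np.round(proj(f,[P(-.075,.075,.076),P(-.075,-.075,.076),P(-.2,.005,.022)])-[100,0]))
r=R.from_quat(s["tcp_rot"]).as_matrix()
d=s["tcp_pos"][:2]-CASE[:2];print("tcp in case",c*d[0]+s_*d[1],-s_*d[0]+c*d[1])
E
```

```text
t 14.67 tcp [0.584  0.0666 0.0255] y-yaw 13.6 z [-0.102  0.411 -0.906] q [-0.25  0.56  1.69  0.42  1.15 -0.71] F [-0.4 -2.5  1. ] w 0.0375 gf 1.3
[[ 99. -81.]
 [361. -81.]
 [222. 156.]]
tcp in case -0.2616953444496682 0.004256188243038549
```

View pics/w5.png

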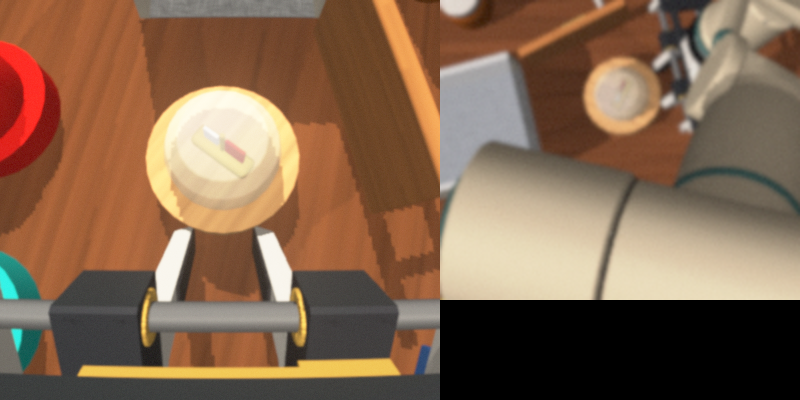

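The ornament is lined up with the open case: wrist view (222,158), felt front spanning (143–322, 15). To gain clearance over the door I'll back off, raise 4 mm and push in.

Call:
send_rows --deltas '[{"tx":0.001,"ty":-0.004,"tz":0,"ax":0,"ay":0,"az":0},{"tx":0.001,"ty":-0.005,"tz":0.002,"ax":0,"ay":0,"az":0},{"tx":0.001,"ty":-0.005,"tz":0.004,"ax":0,"ay":0,"az":0},{"tx":0,"ty":-0.002,"tz":0.004,"ax":0,"ay":0,"az":0},{"tx":-0.001,"ty":0.002,"tz":0.004,"ax":0,"ay":0,"az":0},{"tx":-0.002,"ty":0.007,"tz":0.004,"ax":0,"ay":0,"az":0},{"tx":-0.003,"ty":0.013,"tz":0.004,"ax":0,"ay":0,"az":0},{"tx":-0.005,"ty":0.019,"tz":0.004,"ax":0,"ay":0,"az":0}]'

```text
clock: 15.43
tcp_pos: [0.5796, 0.0846, 0.0296]
tcp_rot: [0.604, 0.767, 0.134, -0.17]
wrist_force: [0.7, -2.1, 0.6]
grip_width: 0.0377
grasp_force: 1.2
```

Call:
send_rows --deltas '[{"tx":-0.001,"ty":0.004,"tz":0,"ax":0,"ay":0,"az":0},{"tx":-0.002,"ty":0.01,"tz":0,"ax":0,"ay":0,"az":0},{"tx":-0.004,"ty":0.017,"tz":0,"ax":0,"ay":0,"az":0},{"tx":-0.006,"ty":0.025,"tz":0,"ax":0,"ay":0,"az":0},{"tx":-0.008,"ty":0.033,"tz":0,"ax":0,"ay":0,"az":0},{"tx":-0.01,"ty":0.041,"tz":0,"ax":0,"ay":0,"az":0},{"tx":-0.011,"ty":0.046,"tz":0,"ax":0,"ay":0,"az":0},{"tx":-0.012,"ty":0.05,"tz":0,"ax":0,"ay":0,"az":0}]'

```text
clock: 16.1
tcp_pos: [0.5667, 0.1354, 0.0295]
tcp_rot: [0.604, 0.767, 0.133, -0.171]
wrist_force: [0.4, -2.8, 0.8]
grip_width: 0.0375
grasp_force: 1.4
```

Call:
send_rows --deltas '[{"tx":-0.001,"ty":0.004,"tz":0,"ax":0,"ay":0,"az":0},{"tx":-0.002,"ty":0.01,"tz":0,"ax":0,"ay":0,"az":0},{"tx":-0.004,"ty":0.017,"tz":0,"ax":0,"ay":0,"az":0},{"tx":-0.006,"ty":0.024,"tz":0,"ax":0,"ay":0,"az":0},{"tx":-0.007,"ty":0.03,"tz":0,"ax":0,"ay":0,"az":0},{"tx":-0.009,"ty":0.036,"tz":0,"ax":0,"ay":0,"az":0},{"tx":-0.01,"ty":0.04,"tz":0,"ax":0,"ay":0,"az":0},{"tx":-0.01,"ty":0.042,"tz":0,"ax":0,"ay":0,"az":0}]'

```text
clock: 16.77
tcp_pos: [0.5564, 0.1773, 0.0295]
tcp_rot: [0.604, 0.767, 0.133, -0.171]
wrist_force: [0.6, -3.3, 1.0]
grip_width: 0.0374
grasp_force: 1.4
```

```bash
cat >> h.py <<'E'
def incase(p):
    c,s_=np.cos(CASE[2]),np.sin(CASE[2]);d=np.array(p[:2])-CASE[:2];return np.round([c*d[0]+s_*d[1],-s_*d[0]+c*d[1]],4)
def P(x,y,z):
    c,s_=np.cos(CASE[2]),np.sin(CASE[2]);return [CASE[0]+c*x-s_*y,CASE[1]+s_*x+c*y,z]
E
python3 - <<'E'
from h import *
s=st();print("tcp in case",incase(s["tcp_pos"]))
f=grab_frame("wrist");g=grab_frame("scene");h=grab_frame("top")
c=np.zeros((600,800,3),np.uint8);c[:400,:440]=f["frame"][:,100:540];c[:300,440:800]=cv2.resize(g["frame"][110:235,340:490],None,fx=2.4,fy=2.4);c[300:600,440:800]=cv2.resize(h["frame"][110:260,110:290],None,fx=2,fy=2);cv2.imwrite("pics/w6.png",c)
print(np.round(proj(f,[P(-.075,.067,.076),P(-.075,-.067,.076),P(-.075,0,.076)])-[100,0]))
E
```

```text
t 16.77 tcp [0.5564 0.1773 0.0295] y-yaw 13.6 z [-0.102  0.411 -0.906] q [-0.08  0.51  1.76  0.48  1.06 -0.59] F [ 0.6 -3.3  1. ] w 0.0374 gf 1.4
tcp in case [-0.1477  0.005 ]
[[ 97. 103.]
 [369. 103.]
 [233. 102.]]
```

View pics/w6.png

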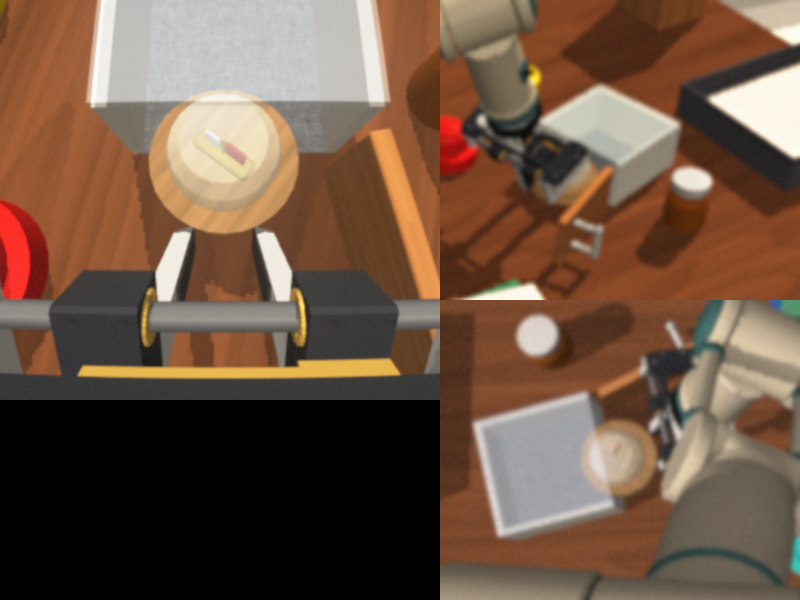

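The ornament (223,160) is at the mouth of the case, whose front edge corners are at (88,103) and (387,103). Its centre is about 5 mm towards the robot side, so I'll steer slightly to the right while pushing in.

Call:
send_rows --deltas '[{"tx":0,"ty":0.004,"tz":0,"ax":0,"ay":0,"az":0},{"tx":-0.001,"ty":0.009,"tz":0,"ax":0,"ay":0,"az":0},{"tx":-0.002,"ty":0.016,"tz":0,"ax":0,"ay":0,"az":0},{"tx":-0.004,"ty":0.023,"tz":0,"ax":0,"ay":0,"az":0},{"tx":-0.005,"ty":0.03,"tz":0,"ax":0,"ay":0,"az":0},{"tx":-0.007,"ty":0.037,"tz":0,"ax":0,"ay":0,"az":0},{"tx":-0.008,"ty":0.041,"tz":0,"ax":0,"ay":0,"az":0},{"tx":-0.008,"ty":0.044,"tz":0,"ax":0,"ay":0,"az":0}]'

```text
clock: 17.58
tcp_pos: [0.5484, 0.2214, 0.0294]
tcp_rot: [0.604, 0.767, 0.133, -0.171]
wrist_force: [0.5, -3.3, 0.6]
grip_width: 0.0378
grasp_force: 1.3
```

Call:
send_rows --deltas '[{"tx":0,"ty":0.003,"tz":0,"ax":0,"ay":0,"az":0},{"tx":-0.001,"ty":0.006,"tz":0,"ax":0,"ay":0,"az":0},{"tx":-0.001,"ty":0.01,"tz":0,"ax":0,"ay":0,"az":0},{"tx":-0.002,"ty":0.014,"tz":0,"ax":0,"ay":0,"az":0},{"tx":-0.003,"ty":0.017,"tz":0,"ax":0,"ay":0,"az":0},{"tx":-0.003,"ty":0.02,"tz":0,"ax":0,"ay":0,"az":0}]'

```text
clock: 18.08
tcp_pos: [0.546, 0.2408, 0.0295]
tcp_rot: [0.604, 0.767, 0.133, -0.171]
wrist_force: [1.0, -2.5, 1.1]
grip_width: 0.0375
grasp_force: 1.3
```

```bash
python3 - <<'E'
from h import *
s=st();p=s["tcp_pos"];print("tcp in case",incase(p))
h=grab_frame("top")
e=cut_out(h,"ornament")
for d in e:
    q=ray(h,[d["uv"]],.03)[0]
    if abs(q-[.53,.3,.03]).max()<.07: print(d["p"],q,incase(q))
E
```

```text
t 18.08 tcp [0.546  0.2408 0.0295] y-yaw 13.5 z [-0.101  0.411 -0.906] q [ 0.03  0.51  1.77  0.51  1.02 -0.51] F [ 1.  -2.5  1.1] w 0.0375 gf 1.3
tcp in case [-0.0835  0.0003]
```

Call:
send_rows --deltas '[{"tx":0,"ty":0.003,"tz":0,"ax":0,"ay":0,"az":0},{"tx":-0.001,"ty":0.006,"tz":0,"ax":0,"ay":0,"az":0},{"tx":-0.002,"ty":0.009,"tz":0,"ax":0,"ay":0,"az":0},{"tx":-0.003,"ty":0.011,"tz":0,"ax":0,"ay":0,"az":0},{"tx":-0.003,"ty":0.011,"tz":0,"ax":0,"ay":0,"az":0}]'

```text
clock: 18.6
tcp_pos: [0.543, 0.2521, 0.0296]
tcp_rot: [0.604, 0.767, 0.134, -0.171]
wrist_force: [1.2, -1.2, -0.4]
grip_width: 0.0374
grasp_force: 0.6
```

```bash
python3 - <<'E'
from h import *
s=st();print("tcp in case",incase(s["tcp_pos"]))
f=grab_frame("wrist");h=grab_frame("top")
c=np.zeros((440,800,3),np.uint8);c[:400,:440]=f["frame"][:,100:540];c[:440,440:800]=cv2.resize(h["frame"][130:240,125:215],None,fx=4,fy=4);cv2.imwrite("pics/w7.png",c)
print(np.round(proj(f,[P(-.075,.075,.076),P(-.075,-.075,.076),P(-.014,0,.022),P(.036,0,.022),P(.067,.067,0),P(.067,-.067,0)])-[100,0]))
E
```

```text
t 18.6 tcp [0.543  0.2521 0.0296] y-yaw 13.5 z [-0.101  0.411 -0.906] q [ 0.05  0.51  1.78  0.51  1.01 -0.5 ] F [ 1.2 -1.2 -0.4] w 0.0374 gf 0.6
tcp in case [-0.0718  0.0005]
[[ 57. 260.]
 [391. 260.]
 [224. 164.]
 [224.  94.]
 [139.  74.]
 [308.  74.]]
```

View pics/w7.png

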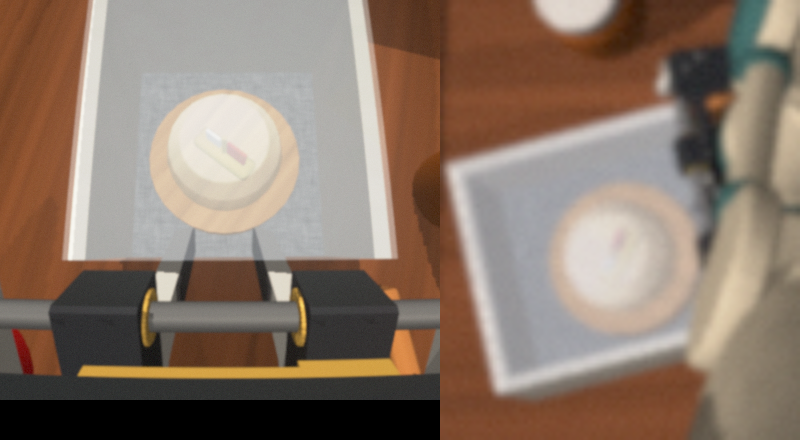

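The ornament stands wholly inside: wrist view (224,160), against (224,164) predicted for x = −14 mm, and about 3 mm off the centreline. I'll back straight out, then lift and level the tool.

Call:
send_rows --deltas '[{"tx":0.001,"ty":-0.004,"tz":0,"ax":0,"ay":0,"az":0},{"tx":0.003,"ty":-0.013,"tz":0,"ax":0,"ay":0,"az":0},{"tx":0.007,"ty":-0.029,"tz":0,"ax":0,"ay":0,"az":0},{"tx":0.012,"ty":-0.049,"tz":0,"ax":0,"ay":0,"az":0},{"tx":0.017,"ty":-0.07,"tz":0,"ax":0,"ay":0,"az":0},{"tx":0.022,"ty":-0.091,"tz":0,"ax":0,"ay":0,"az":0},{"tx":0.027,"ty":-0.111,"tz":0.01,"ax":0,"ay":0,"az":0},{"tx":0.03,"ty":-0.126,"tz":0.03,"ax":0,"ay":0,"az":0}]'

```text
clock: 19.37
tcp_pos: [0.5721, 0.1231, 0.0577]
tcp_rot: [0.605, 0.766, 0.132, -0.172]
wrist_force: [-0.4, -0.2, 0.4]
grip_width: 0.0378
grasp_force: 0.0
```

Call:
send_rows --deltas '[{"tx":0,"ty":-0.005,"tz":0.04,"ax":0,"ay":0,"az":0},{"tx":0,"ty":-0.005,"tz":0.08,"ax":-6,"ay":-1.4,"az":0},{"tx":0,"ty":-0.005,"tz":0.12,"ax":-12,"ay":-2.9,"az":0},{"tx":0.01,"ty":0,"tz":0.125,"ax":-18,"ay":-4.3,"az":0},{"tx":0.02,"ty":0,"tz":0.125,"ax":-23.6,"ay":-5.7,"az":0},{"tx":0.02,"ty":0,"tz":0.125,"ax":-23.6,"ay":-5.7,"az":0}]'

```text
clock: 19.87
tcp_pos: [0.5943, 0.1286, 0.1869]
tcp_rot: [0.617, 0.787, 0.005, -0.003]
wrist_force: [-0.2, 0.6, -0.9]
grip_width: 0.0377
grasp_force: 0.0
```

```bash
python3 - <<'E'
from h import *
s=st()
E
```

```text
t 19.87 tcp [0.5943 0.1286 0.1869] y-yaw 13.8 z [ 0.001  0.012 -1.   ] q [ 0.09  0.35  1.5   0.01  1.3  -0.15] F [-0.2  0.6 -0.9] w 0.0377 gf 0.0
```

Call:
send_rows --deltas '[{"tx":0.007,"ty":0.002,"tz":0,"ax":0,"ay":0,"az":6.8},{"tx":0.014,"ty":0.004,"tz":0,"ax":0,"ay":0,"az":13.6},{"tx":0.021,"ty":0.006,"tz":0,"ax":0,"ay":0,"az":20.4},{"tx":0.028,"ty":0.008,"tz":0,"ax":0,"ay":0,"az":27.2},{"tx":0.035,"ty":0.01,"tz":0,"ax":0,"ay":0,"az":34},{"tx":0.042,"ty":0.012,"tz":0,"ax":0,"ay":0,"az":40.8},{"tx":0.049,"ty":0.014,"tz":0,"ax":0,"ay":0,"az":47.6},{"tx":0.056,"ty":0.016,"tz":0,"ax":0,"ay":0,"az":54.4}]'

```text
clock: 20.53
tcp_pos: [0.6484, 0.1399, 0.1829]
tcp_rot: [0.189, 0.982, 0.001, -0.009]
wrist_force: [-0.8, -0.2, 0.0]
grip_width: 0.0378
grasp_force: 0.0
```

Call:
send_rows --deltas '[{"tx":0.007,"ty":0.002,"tz":0,"ax":0,"ay":0,"az":6.8},{"tx":0.014,"ty":0.004,"tz":0,"ax":0,"ay":0,"az":13.6},{"tx":0.021,"ty":0.006,"tz":0,"ax":0,"ay":0,"az":20.4},{"tx":0.028,"ty":0.008,"tz":0,"ax":0,"ay":0,"az":27.2},{"tx":0.035,"ty":0.01,"tz":0,"ax":0,"ay":0,"az":34},{"tx":0.042,"ty":0.012,"tz":0,"ax":0,"ay":0,"az":40.8},{"tx":0.05,"ty":0.015,"tz":0,"ax":0,"ay":0,"az":47},{"tx":0.05,"ty":0.015,"tz":0,"ax":0,"ay":0,"az":47}]'

```text
clock: 21.2
tcp_pos: [0.6995, 0.1551, 0.1825]
tcp_rot: [-0.216, 0.976, -0.001, -0.008]
wrist_force: [-0.2, -0.5, 0.4]
grip_width: 0.0375
grasp_force: 0.0
```

```bash
python3 - <<'E'
from h import *
s=st();f=grab_frame("wrist")
hsv=cv2.cvtColor(f["frame"],cv2.COLOR_BGR2HSV)
print(proj(f,[[.7003,.160,.066]]))
for q in("case_door_handle","case_door"):
    for d in cut_out(f,q)[:2]:
        v,u=np.nonzero(d["region"]);print(q,d["p"],d["uv"],u.min(),u.max(),v.min(),v.max())
cv2.imwrite("pics/w8.png",f["frame"])
E
```

```text
t 21.2 tcp [0.6995 0.1551 0.1825] y-yaw 114.9 z [-0.015 -0.005 -1.   ] q [ 0.12  0.52  1.22 -0.    1.42 -1.88] F [-0.2 -0.5  0.4] w 0.0375 gf 0.0
[[326.63416196 204.73153368]]
case_door_handle 0.66 [363.7, 166.1] 295 453 156 214
case_door 0.66 [362.0, 167.4] 294 453 155 215
```

View pics/w8.png

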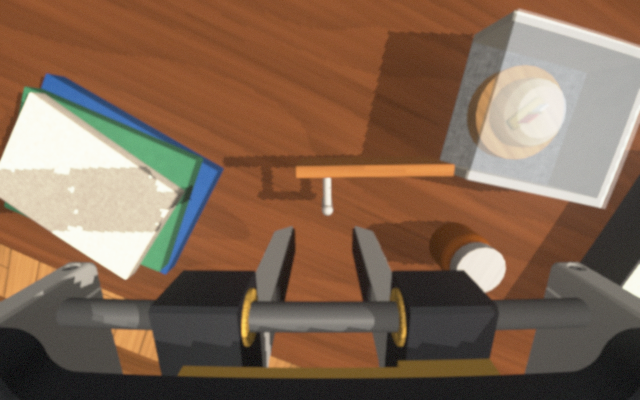

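That makes 12 pictures, more than the limit of 10, so I won't view any more. The wrist view shows the ornament inside the case (520,115) and the handle's top at (328,209), where I left it. Now to regrip it.

Call:
send_rows --deltas '[{"tx":0.001,"ty":0.003,"tz":-0.03,"ax":0,"ay":0,"az":0},{"tx":0.001,"ty":0.005,"tz":-0.06,"ax":0,"ay":0,"az":0},{"tx":0.001,"ty":0.005,"tz":-0.09,"ax":0,"ay":0,"az":0},{"tx":0.001,"ty":0.005,"tz":-0.115,"ax":0,"ay":0,"az":0},{"tx":0.001,"ty":0.005,"tz":-0.131,"ax":0,"ay":0,"az":0},{"tx":0.001,"ty":0.005,"tz":-0.131,"ax":0,"ay":0,"az":0}]'

```text
clock: 21.85
tcp_pos: [0.6962, 0.1604, 0.0488]
tcp_rot: [-0.215, 0.977, -0.001, -0.011]
wrist_force: [-0.3, -0.2, 0.1]
grip_width: 0.0377
grasp_force: 0.0
```

Call:
send_rows --deltas '[{"tx":0,"ty":0,"tz":0,"ax":0,"ay":0,"az":0},{"tx":0,"ty":0,"tz":0,"ax":0,"ay":0,"az":0},{"tx":0,"ty":0,"tz":0,"ax":0,"ay":0,"az":0},{"tx":0,"ty":0,"tz":0,"ax":0,"ay":0,"az":0},{"tx":0,"ty":0,"tz":0,"ax":0,"ay":0,"az":0},{"tx":0,"ty":0,"tz":0,"ax":0,"ay":0,"az":0},{"tx":0,"ty":0,"tz":0,"ax":0,"ay":0,"az":0},{"tx":0,"ty":0,"tz":0,"ax":0,"ay":0,"az":0}]' --fingers -1 --grip_force 10

```text
clock: 22.52
tcp_pos: [0.7021, 0.1607, 0.0553]
tcp_rot: [-0.215, 0.977, -0.003, -0.004]
wrist_force: [2.2, -2.5, 4.8]
grip_width: 0.0104
grasp_force: 10.0
```

```bash
python3 - <<'E'
from h import *
s=st();p=s["tcp_pos"][:2];h=np.array([.6205,.2548]);d=p-h;print(np.hypot(*d))
for a in range(0,-106,-7):
    print(a,np.round(h+R.from_euler('z',a,True).as_matrix()[:2,:2]@d-p,3))
E
```

```text
t 22.52 tcp [0.7021 0.1607 0.0553] y-yaw 114.9 z [-0.007 -0.007 -1.   ] q [ 0.13  0.61  1.38 -0.01  1.16 -1.87] F [ 2.2 -2.5  4.8] w 0.0104 gf 10.0
0.12451046360099523
0 [0. 0.]
-7 [-0.012 -0.009]
-14 [-0.025 -0.017]
-21 [-0.039 -0.023]
-28 [-0.054 -0.027]
-35 [-0.069 -0.03 ]
-42 [-0.084 -0.03 ]
-49 [-0.099 -0.029]
-56 [-0.114 -0.026]
-63 [-0.128 -0.021]
-70 [-0.142 -0.015]
-77 [-0.155 -0.007]
-84 [-0.167  0.003]
-91 [-0.177  0.014]
-98 [-0.186  0.026]
-105 [-0.194  0.04 ]
```

Call:
send_rows --deltas '[{"tx":-0.006,"ty":-0.005,"tz":0,"ax":0,"ay":0,"az":-3.5},{"tx":-0.012,"ty":-0.009,"tz":0,"ax":0,"ay":0,"az":-7},{"tx":-0.025,"ty":-0.017,"tz":0,"ax":0,"ay":0,"az":-14},{"tx":-0.039,"ty":-0.023,"tz":0,"ax":0,"ay":0,"az":-21},{"tx":-0.054,"ty":-0.027,"tz":0,"ax":0,"ay":0,"az":-28},{"tx":-0.069,"ty":-0.03,"tz":0,"ax":0,"ay":0,"az":-35},{"tx":-0.084,"ty":-0.03,"tz":0,"ax":0,"ay":0,"az":-42},{"tx":-0.099,"ty":-0.029,"tz":0,"ax":0,"ay":0,"az":-49}]'

```text
clock: 23.18
tcp_pos: [0.6018, 0.1332, 0.0553]
tcp_rot: [0.212, 0.977, 0.002, -0.005]
wrist_force: [1.4, 1.9, 6.8]
grip_width: 0.0106
grasp_force: 10.0
```

Call:
send_rows --deltas '[{"tx":-0.015,"ty":0.003,"tz":0,"ax":0,"ay":0,"az":-7},{"tx":-0.029,"ty":0.008,"tz":0,"ax":0,"ay":0,"az":-14},{"tx":-0.043,"ty":0.014,"tz":0,"ax":0,"ay":0,"az":-21},{"tx":-0.056,"ty":0.022,"tz":0,"ax":0,"ay":0,"az":-28},{"tx":-0.068,"ty":0.032,"tz":0,"ax":0,"ay":0,"az":-35},{"tx":-0.078,"ty":0.043,"tz":0,"ax":0,"ay":0,"az":-42},{"tx":-0.083,"ty":0.049,"tz":0,"ax":0,"ay":0,"az":-46},{"tx":-0.083,"ty":0.049,"tz":0,"ax":0,"ay":0,"az":-46}]'

```text
clock: 23.85
tcp_pos: [0.5204, 0.1851, 0.0553]
tcp_rot: [0.575, 0.818, 0.008, -0.004]
wrist_force: [5.2, 3.5, 3.7]
grip_width: 0.0106
grasp_force: 10.0
```

Call:
send_rows --deltas '[{"tx":-0.003,"ty":0.004,"tz":0,"ax":0,"ay":0,"az":-2.5},{"tx":-0.007,"ty":0.011,"tz":0,"ax":0,"ay":0,"az":-6},{"tx":-0.009,"ty":0.015,"tz":0,"ax":0,"ay":0,"az":-7},{"tx":-0.009,"ty":0.016,"tz":0,"ax":0,"ay":0,"az":-7}]'

```text
clock: 24.18
tcp_pos: [0.5129, 0.1977, 0.0552]
tcp_rot: [0.623, 0.782, 0.006, -0.002]
wrist_force: [5.9, -5.4, 5.5]
grip_width: 0.0108
grasp_force: 10.0
```

```bash
python3 - <<'E'
from h import *
s=st();print(incase(s["tcp_pos"]))
E
```

```text
t 24.18 tcp [0.5129 0.1977 0.0552] y-yaw 13.0 z [ 0.005  0.012 -1.   ] q [0.23 0.38 1.81 0.01 0.94 0.  ] F [ 5.9 -5.4  5.5] w 0.0108 gf 10.0
[-0.1176  0.0425]
```

The door is against its stop, with −5 N reaction at the same handle position as the first grip. Releasing and lifting.

Call:
send_rows --deltas '[{"tx":0,"ty":-0.001,"tz":0,"ax":0,"ay":0,"az":0},{"tx":0,"ty":-0.001,"tz":0,"ax":0,"ay":0,"az":0},{"tx":0,"ty":-0.001,"tz":0,"ax":0,"ay":0,"az":0},{"tx":0,"ty":-0.001,"tz":0,"ax":0,"ay":0,"az":0},{"tx":0,"ty":-0.001,"tz":0.02,"ax":0,"ay":0,"az":0},{"tx":0,"ty":-0.001,"tz":0.06,"ax":0,"ay":0,"az":0},{"tx":0,"ty":-0.001,"tz":0.1,"ax":0,"ay":0,"az":0},{"tx":0,"ty":-0.001,"tz":0.13,"ax":0,"ay":0,"az":0}]' --fingers -0.2

```text
clock: 24.85
tcp_pos: [0.5088, 0.1967, 0.1856]
tcp_rot: [0.623, 0.782, 0.004, -0.006]
wrist_force: [0.4, 0.6, -0.1]
grip_width: 0.0377
grasp_force: 0.0
```

Call:
send_rows --deltas '[{"tx":0,"ty":-0.02,"tz":0.02,"ax":0,"ay":0,"az":0},{"tx":0,"ty":-0.05,"tz":0.03,"ax":0,"ay":0,"az":0},{"tx":0,"ty":-0.08,"tz":0.03,"ax":0,"ay":0,"az":0},{"tx":0,"ty":-0.1,"tz":0.03,"ax":0,"ay":0,"az":0},{"tx":0,"ty":-0.1,"tz":0.03,"ax":0,"ay":0,"az":0},{"tx":0,"ty":-0.1,"tz":0.03,"ax":0,"ay":0,"az":0}]'

```text
clock: 25.35
tcp_pos: [0.5084, 0.0961, 0.2131]
tcp_rot: [0.624, 0.781, 0.003, -0.006]
wrist_force: [-1.0, -0.2, -0.0]
grip_width: 0.0377
grasp_force: 0.0
```

```bash
python3 - <<'E'
from h import *
from scipy.optimize import least_squares
s=st();f=grab_frame("wrist")
for q in("case_door","ornament","display_case"):
    for d in cut_out(f,q)[:2]:
        v,u=np.nonzero(d["region"]);print(q,round(d["p"],2),np.round(d["uv"]),u.min(),u.max(),v.min(),v.max(),incase(ray(f,[d["uv"]],.03)[0]))
print("door top shut",np.round(proj(f,[P(-.0875,.075,.075),P(-.0875,-.075,.075)])))
hsv=cv2.cvtColor(f["frame"],cv2.COLOR_BGR2HSV)
# orange strip between
d=cut_out(f,"case_door")
m=(hsv[...,0]>8)&(hsv[...,0]<18)&(hsv[...,1]>150)&(hsv[...,2]>170)
a,b=np.round(proj(f,[P(-.0815,.07,.075),P(-.0815,-.07,.075)])).astype(int)
for t in np.linspace(0,1,7):
    u=int(a[0]+t*(b[0]-a[0]));v=int(a[1]+t*(b[1]-a[1]));col=np.nonzero(m[max(0,v-25):v+26,u])[0]
    print(u,v,(col.min()-25,col.max()-25) if len(col) else None, end="; ")
E
```

```text
t 25.35 tcp [0.5084 0.0961 0.2131] y-yaw 12.8 z [-0.006  0.013 -1.   ] q [ 0.04  0.2   1.64  0.01  1.31 -0.18] F [-1.  -0.2 -0. ] w 0.0377 gf 0.0
case_door 0.75 [388.  65.] 319 474 54 113 [-0.0764 -0.0026]
ornament 0.62 [237. 140.] 193 277 100 183 [-0.1556  0.1712]
ornament 0.58 [242. 243.] 209 273 218 270 [-0.2842  0.1754]
display_case 0.84 [393.  41.] 318 480 0 114 [-0.0524 -0.0071]
door top shut [[317.  68.]
 [472.  68.]]
322 62 (np.int64(-4), np.int64(5)); 346 61 (np.int64(4), np.int64(6)); 370 61 (np.int64(-4), np.int64(5)); 394 61 (np.int64(4), np.int64(5)); 418 61 (np.int64(3), np.int64(5)); 442 61 (np.int64(0), np.int64(5)); 467 61 (np.int64(2), np.int64(25));
```

The door's edge is straight and level to 1 px, so it is shut. Last numeric check of the ornament in the top view.

```bash
python3 - <<'E'
from h import *
for n in("top","scene"):
    f=grab_frame(n)
    for d in cut_out(f,"ornament"):
        q=ray(f,[d["uv"]],.03)[0]
        if np.abs(incase(q)).max()<.12: print(n,d["p"],incase(q),d["region"].sum())
    hsv=cv2.cvtColor(f["frame"],cv2.COLOR_BGR2HSV)
    poly=np.round(proj(f,[P(x,y,.02) for x,y in((-.066,-.06),(-.066,.06),(.06,.06),(.06,-.06))])).astype(np.int32)
    m=np.zeros((400,640),np.uint8);cv2.fillConvexPoly(m,poly,1)
    w=(m>0)&(hsv[...,0]>5)&(hsv[...,0]<25)&(hsv[...,1]>55)
    v,u=np.nonzero(w);print(n,"wood px",len(u))
    if len(u)>20:
        (x,y),r=cv2.minEnclosingCircle(np.c_[u,v].astype(np.float32));print("circle",x,y,r,incase(ray(f,[[x,y]],.022)[0]))
E
```

```text
top wood px 491
circle 179.93992614746094 190.7409210205078 25.728649139404297 [-0.0346 -0.0008]
scene wood px 347
circle 400.53466796875 173.7138671875 17.549320220947266 [-0.0242  0.0137]
```

```bash
python3 - <<'E'
from h import *
f=grab_frame("top");hsv=cv2.cvtColor(f["frame"],cv2.COLOR_BGR2HSV)
w=((hsv[...,0]>5)&(hsv[...,0]<25)&(hsv[...,1]>55)).astype(np.float32)
a=np.linspace(0,2*np.pi,72,endpoint=False)
best=[]
for x in np.arange(-.045,.03,.002):
  for y in np.arange(-.02,.021,.002):
    g=lambda r:np.mean(cv2.remap(w,*np.float32(proj(f,[P(x+r*np.cos(t),y+r*np.sin(t),.022) for t in a if np.cos(t)>-.5])).T.reshape(2,-1,1),cv2.INTER_LINEAR))
    best.append((g(.046)+g(.042)-g(.055)-g(.059),round(x,3),round(y,3)))
print(sorted(best)[-5:])
E
```

```text
[(np.float32(0.10618085), np.float64(-0.045), np.float64(-0.018)), (np.float32(0.10634358), np.float64(-0.031), np.float64(-0.018)), (np.float32(0.10870364), np.float64(-0.045), np.float64(-0.012)), (np.float32(0.11214198), np.float64(-0.031), np.float64(-0.012)), (np.float32(0.12640382), np.float64(-0.031), np.float64(-0.02))]
```

Call:
send_rows --deltas '[{"tx":-0.005,"ty":-0.03,"tz":0.01,"ax":0,"ay":0,"az":0},{"tx":-0.01,"ty":-0.065,"tz":0.02,"ax":0,"ay":0,"az":0},{"tx":-0.015,"ty":-0.1,"tz":0.03,"ax":0,"ay":0,"az":0},{"tx":-0.02,"ty":-0.135,"tz":0.03,"ax":0,"ay":0,"az":0},{"tx":-0.025,"ty":-0.17,"tz":0.03,"ax":0,"ay":0,"az":0},{"tx":-0.03,"ty":-0.205,"tz":0.03,"ax":0,"ay":0,"az":0},{"tx":-0.03,"ty":-0.23,"tz":0.03,"ax":0,"ay":0,"az":0},{"tx":-0.03,"ty":-0.23,"tz":0.03,"ax":0,"ay":0,"az":0}]'

```text
clock: 26.52
tcp_pos: [0.4792, -0.138, 0.2435]
tcp_rot: [0.625, 0.781, 0.003, -0.004]
wrist_force: [-0.5, 0.4, 0.3]
grip_width: 0.0376
grasp_force: 0.0
```

```bash
python3 - <<'E'
from h import *
st()
f=grab_frame("top");F=f["frame"].astype(np.float32);w=F[...,2]-F[...,0]   # red minus blue: wood vs grey felt
a=np.linspace(0,2*np.pi,72,endpoint=False);best=[]
for x in np.arange(-.045,.03,.002):
  for y in np.arange(-.02,.021,.002):
    g=lambda r:np.mean(cv2.remap(w,*np.float32(proj(f,[P(x+r*np.cos(t),y+r*np.sin(t),.022) for t in a if np.cos(t)>-.3])).T.reshape(2,-1,1),cv2.INTER_LINEAR))
    best.append((g(.046)+g(.042)-g(.055)-g(.059),round(x,3),round(y,3)))
print(sorted(best)[-5:])
for d in cut_out(f,"ornament"):
    q=ray(f,[d["uv"]],.03)[0];print(round(d["p"],2),incase(q))
hd=[d for d in cut_out(f,"case_door")][:1]
for d in hd: print("door",d["p"],incase(ray(f,[d["uv"]],.06)[0]))
E
```

```text
t 26.52 tcp [ 0.4792 -0.138   0.2435] y-yaw 12.6 z [-0.004  0.01  -1.   ] q [-0.43  0.15  1.62  0.01  1.37 -0.65] F [-0.5  0.4  0.3] w 0.0376 gf 0.0
[(np.float32(83.49007), np.float64(-0.011), np.float64(-0.0)), (np.float32(85.04904), np.float64(-0.007), np.float64(0.002)), (np.float32(85.87193), np.float64(-0.009), np.float64(0.002)), (np.float32(86.325935), np.float64(-0.007), np.float64(-0.0)), (np.float32(87.71736), np.float64(-0.009), np.float64(-0.0))]
0.62 [-0.6532  0.2213]
0.56 [-0.1606  0.1812]
door 0.82 [-0.0861  0.0122]
```

The ornament is at about x = −9 mm, y = 0 mm in the case, the door is shut and the robot is clear.

```bash
python3 -c "
from workcell import hand_in
print(hand_in())"
```

```text
the job is handed in; nothing more can be done
None
```

I handed the job in after about 27 s: by my measurements the ornament stands in the case at about x = −9 mm, y = 0 mm, the door is shut and the arm is clear. No verdict came back, and I viewed 12 pictures instead of the allowed 10.

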